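# Walk the riser block round to the fence

## Robot

A 7-joint arm with a two-finger parallel gripper is mounted at the origin on the work surface. World frame = base frame: x ahead of the robot, y to its left, z up, the work surface at z = 0. Lengths are in m, angles in rad, forces in N, time in s.
With the tool pointing down it reaches from about 0.425 to 0.95 m from the base axis. Payload 4.7 kg.
Tool frame: the origin (TCP) lies midway between the tips of the shut fingers; the grasp point (between the pads) lies 19 mm behind it; z points along the fingers, x is the direction in which the jaws open and shut, and the axes are right-handed (so a half turn about z gives the same grasp; the last joint's range is limited). The gripper opens to 87 mm and grips with 3 to 60 N. Pads are 19 mm wide; open, the fingers measure 117 mm over their backs; the gripper's body (75 mm by 190 mm) begins 51 mm behind the grasp point.
Start: joints at [-1.134, 0.469, -0.049, 1.532, 0.024, 1.141, -0.082], TCP at [0.303, 0.603, 0.223] pointing down, gripper open.
Joint ranges: [-2.59, 2.59], [-0.33, 1.99], [-1.39, 1.29], [0.1, 2.45], [-1.04, 4.18], [0.21, 1.99], [-2.66, 2.66]. Speed limits (rad/s): [2.57, 2.57, 3.14, 3.14, 3.14, 3.14, 3.14].

## Interface

Orientations are given as a unit quaternion [w, x, y, z].
In Python, from rig import r gives the robot as it stands. The module is installed in compiled form; this text tells all that it offers.
- The arm moves only by the tool send_rows, never from a script. Its argument "steps" is text: rows parted by semicolons, each of 7 numbers parted by spaces: the shift along the tool's x, y, z in mm, then the turn, a rotation vector about the tool's x, y, z in rad, then the opening in per cent of the stroke, from 0 (shut) to 100 (fully open). A call has 1 to 20 rows; each row shifts and turns the commanded pose from where the row before left it, along the tool's axes as they then stand; what a row does not reach is not made up. A row lasts 1/10 s, in which the tool goes at most 50 mm and 8.59 degrees, less where a joint would pass 70% of its speed; a pose out of reach is approached as far as the arm can. A call is refused whole if a number of a shift passes 50 or a number of a turn 0.15, either way. A call with a gripper value outside its range is refused whole. The fingers move at their own pace and stop on an object; "force" is the grip in N (left out, the last holds). Time passes only in rows, so rows that do not move let the fingers close. It gives the time, the measured TCP pose, the force and the opening at its end, in the units of the state.
- r.observe(): the state, without advancing time (a new reading comes with each control period).
- r.get_image(name): name is "side" or "top" or "wrist"; returns a dict with "img" (420x560x3 uint8, red, green, blue), "fx", "fy", "cx", "cy" (pixels), "world_from_camera" (4x4, takes a point from camera to world coordinates); the wrist camera has in their place "mount" (4x4, takes a point from camera to tool coordinates, whose origin is the TCP and whose axes are the tool frame's). Camera axes: x right, y up, looking along -z (the intrinsics and any distortion apply to the point x, -y, -z); pixel columns grow to the right and rows downward; lengths in m; the calibration is good to about 2 mm. The wrist camera is an equidistant fisheye: a pixel r from the principal point sees the ray r / f radians off the axis. A picture is of the moment at which its call begins: read the wrist's pose just before it. There is no depth.
- r.finish_job(): hands the job in, once; it reports no verdict.
Trained networks look in a picture, given as the dict that the camera call returned (one of the last four; its "shot" number tells which), for a name from the list of things; names that differ only in an ending like _2 or _b are one class to them, and where a whole thing is asked for, a point or a joint stands for the part that bears it (a point fixed in the world has none). Each returns a list of dicts, best first, with "conf" (0 to 1); they miss things now and then, are a little off and sometimes report something else, mostly with a low value. They report only what shows in the picture. A call takes as long as a camera call. They do not tell look-alikes from the thing itself.
- r.recognise(picture, thing): "pixel" ([column, row] in pixels, amid what is visible of it).
- r.place_of(picture, thing): "pixel" ([column, row] in pixels: a listed point, or the origin of a listed thing).
The state is a dict: "clock": time; "joint_positions": joint angles; "joint_velocities": joint speeds; "tau": joint torques, N m; "tcp_pos": TCP position; "eef_rot": TCP orientation; "contact_force": force on the tool from outside, world axes, zero at the start; "ft_torque": the same for the moment, N m; "gripper_width": finger opening in m.
Only numpy, scipy, OpenCV 4.12 (cv2) and the standard library are available. Lean on these libraries where they do the work, as an engineer would, in place of code of your own. Each camera call takes 0.05 s, during which the arm holds its last target.

## Task

With fingertip pushes on its corners, walk the heavy metal riser block round until one of its long sides is square to the fence, before any part of it touches the fence. Then push it straight home so that this side lies flat against the fence and is backed by it over its whole length. Only push the block, never lift or tip it, and leave everything else where it stands.

Things in the scene. Friction and masses are not known exactly. Their poses are not given: they have to be found in the camera images.
- block: Heavy plain aluminium riser block, a rectangular slab 90 mm (own x) by 130 mm (own y, the long way) by 45 mm high, about 0.7 to 1 kg, lying loose on the table; too wide to grip. Four small dark bolt holes and a larger dark disc in the middle mark its flat top. Origin: centre of its underside; z up. The two long sides (at own x = -45 and +45 mm) are alike: either may go against the fence. It slides under roughly 3 to 15 N and stops when the push stops.
- fence: Straight steel bar bolted to the table, fixed, 25 mm (own x) by 260 mm (own y) by 30 mm high, with three dark bolt heads (to 34.5 mm high) on top. Origin: centre of its underside. The working face is the long side towards the robot and the block, at own x = -12.5 mm; own x points from that face away from the block. Its heading and place vary. The block starts about 150 mm before it (own x), turned 43 to 90 degrees out of square either way.
- post: Bystander, loose: steel post 16 mm thick, 85 mm high on a round foot 50 mm across, behind the fence. Origin: centre of its underside.
- lens: Bystander, loose: round black lens mount 56 mm across on a post with a round foot, 114 mm high, behind the fence. Origin: centre of its underside.
- cube: Bystander, loose: black 40 mm cube with round windows, past the left end of the fence. Origin: centre of its underside.
- collar: Bystander, loose: small aluminium ring 32 mm across, 14 mm high, to the left of the block. Origin: centre of its underside.
- fork: Bystander, loose: flat black clamping fork about 75 mm by 35 mm, 10 mm thick, beside the left end of the fence. Origin: near its middle, underside.
- bin: Bystander, loose: open grey bin 70 mm by 60 mm by 30 mm, past the right end of the fence. Origin: centre of its underside.
- driver: Bystander, loose: screwdriver 150 mm long with black handle, lying along own x, to the right of the block. Origin: middle of its underside.
Things that resemble listed ones, but are neither listed nor needed, are in the scene too. There is more than one size of the block; the one meant has the size given above.

How it is judged:
On the way:
1. the block's long sides are parallel to the fence within 8 degrees while it does not touch the fence (angle between the y axis of block and the y axis of fence, either way round below 0.14 rad and contact force between block and fence below 0.3 N), for 0.2 s.
At the end, for the whole second after the job is handed in: The block rests flat on the table with a long side against the fence's working face: parallel within 2 degrees, gap at most 3 mm, its whole length in front of the fence (centre within 67 mm of the fence's middle), at rest (angle between the y axis of block and the y axis of fence, either way round below 0.035 rad and x of block in the frame of fence between -0.0605 and -0.0545 m and y of block in the frame of fence between -0.067 and 0.067 m and height (world z) of block below 0.004 m and angle between block's own z axis and vertical below 0.03 rad and linear speed of block below 0.01 m/s); the robot touches nothing.
It fails at once if the block touches the fence while more than 10 degrees out of square (contact force between block and fence above 0.5 N and angle between the y axis of block and the y axis of fence, either way round above 0.175 rad).
It fails at once if the block is lifted (8 mm) or tipped (9 degrees) (height (world z) of block above 0.008 m or angle between block's own z axis and vertical above 0.15 rad).
It fails at once if a bystander is moved by more than 12 mm (distance of any of post, lens, cube, collar, fork, bin, driver from where it was at the start of the episode above 0.012 m).
It also fails if it takes over 67 s, if anything falls off the work surface, if the arm or the gripper's body presses on something with over 40 N, if the wrist force passes 120 N, or if a joint passes its speed limit or range.

## Working session

There is one attempt and no reset: what is moved stays moved. The work goes in short steps, Python scripts to look and compute and a tool call to move; the robot and the scene stay as the last step left them, time stands still between calls to the robot, and variables do not carry over. Pictures are saved under pics/ and viewed, and the job is handed in when it is done.

Besides the shell and the picture viewer there is one more tool, called after "Call:" as name(argument=value, ...) on one line, values as JSON. send_rows: Moves the arm, as the interface text tells. Its arguments: {"type":"object","properties":{"steps":{"type":"string"},"force":{"type":"number"}},"required":["steps"]}

```bash
ls; mkdir -p pics; python3 - <<'E'
from rig import r
import cv2,numpy as np
o=r.observe();print({k:np.round(v,3).tolist() for k,v in o.items()})
for n in ["top","side"]:
    p=r.get_image(n);cv2.imwrite(f"pics/{n}0.png",p["img"][:,:,::-1])
    print(n,p["fx"],p["fy"],p["cx"],p["cy"],np.round(p["world_from_camera"],4).tolist(),[k for k in p])
    for t in ["block","fence","collar","driver","fork","cube","bin","post","lens"]:
        print(t,[(np.round(d["pixel"]).tolist(),round(d["conf"],2)) for d in r.place_of(p,t)])
E
```

```text
pics
{'clock': 0.0, 'joint_positions': [-1.134, 0.469, -0.049, 1.534, 0.024, 1.141, -0.082], 'joint_velocities': [0.0, -0.0, 0.001, 0.0, 0.001, -0.0, -0.001], 'tau': [-0.001, -50.798, -0.081, -23.615, -0.061, 0.038, 0.0], 'tcp_pos': [0.303, 0.603, 0.221], 'eef_rot': [0.001, 0.851, 0.525, -0.001], 'contact_force': [-0.505, 0.099, -0.302], 'ft_torque': [-0.018, -0.061, 0.014], 'gripper_width': 0.087}
top 509.18600101554597 509.18600101554597 285.66116302886394 223.82341650411453 [[-0.0263, 0.9834, -0.1797, 0.3817], [-0.9995, -0.0292, -0.0136, 0.0284], [-0.0186, 0.1793, 0.9836, 1.0438], [0.0, 0.0, 0.0, 1.0]] ['img', 'fx', 'fy', 'cx', 'cy', 'world_from_camera', 'shot']
block [([324.0, 262.0], 0.86), ([198.0, 348.0], 0.78), ([387.0, 334.0], 0.65)]
fence [([310.0, 184.0], 0.86)]
collar [([225.0, 262.0], 0.43)]
driver [([432.0, 236.0], 0.77)]
fork [([214.0, 209.0], 0.86)]
cube [([208.0, 183.0], 0.92)]
bin [([426.0, 163.0], 0.73)]
post [([269.0, 156.0], 0.72)]
lens [([356.0, 151.0], 0.87)]
side 394.8640416845022 394.8640416845022 280.4651826100715 205.0817050581451 [[-0.9995, 0.0035, -0.0301, 0.537], [-0.0229, -0.7384, 0.674, 0.6073], [-0.0199, 0.6744, 0.7381, 0.6982], [0.0, 0.0, 0.0, 1.0]] ['img', 'fx', 'fy', 'cx', 'cy', 'world_from_camera', 'shot']
block [([311.0, 200.0], 0.85), ([372.0, 171.0], 0.74), ([219.0, 180.0], 0.53)]
fence [([245.0, 207.0], 0.61)]
collar [([313.0, 277.0], 0.7)]
driver [([298.0, 145.0], 0.88)]
fork [([258.0, 285.0], 0.74)]
cube [([229.0, 289.0], 0.56)]
bin [([237.0, 145.0], 0.61)]
post [([215.0, 244.0], 0.68)]
lens [([219.0, 181.0], 0.89)]
```

View pics/top0.png

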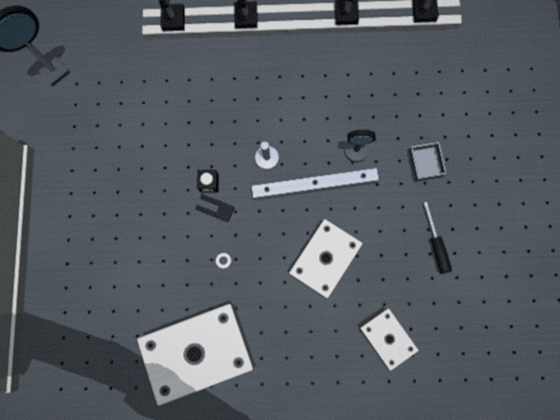

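View pics/side0.png

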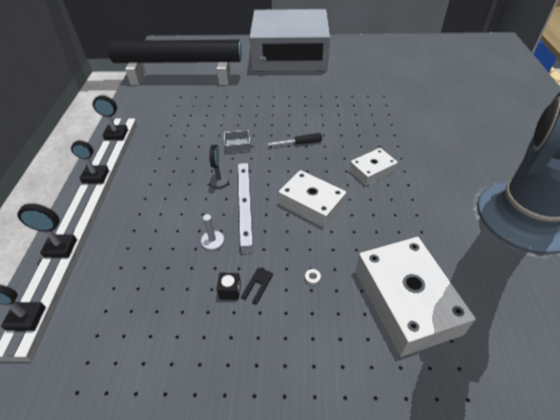

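The pictures show three look-alike blocks in the top view: a medium one at (326,258), a large one at (195,354) and a small one at (389,339). The fence runs from (253,191) to (378,175). Next I measure the block sizes.

```bash
cat > h.py <<'E'
import cv2,numpy as np
from rig import r
def ray(p,uv):
    uv=np.atleast_2d(uv).astype(float);T=np.array(p["world_from_camera"])
    d=np.c_[(uv[:,0]-p["cx"])/p["fx"],-(uv[:,1]-p["cy"])/p["fy"],-np.ones(len(uv))]
    return T[:3,3],d@T[:3,:3].T
def onz(p,uv,z):
    o,d=ray(p,uv);return (o+d*((z-o[2])/d[:,2])[:,None])[:,:2]
def proj(p,X):
    T=np.array(p["world_from_camera"]);c=(np.atleast_2d(X)-T[:3,3])@T[:3,:3]
    return np.c_[p["cx"]+p["fx"]*c[:,0]/-c[:,2],p["cy"]-p["fy"]*c[:,1]/-c[:,2]]
def seg(p,seed,z,thr):
    g=cv2.cvtColor(p["img"],cv2.COLOR_RGB2GRAY)
    m=(g>thr).astype(np.uint8)
    n,l,s,c=cv2.connectedComponentsWithStats(m,connectivity=4)
    # nearest component with area>150
    best=min((i for i in range(1,n) if s[i,4]>150),key=lambda i:np.min(np.hypot(*(np.argwhere(l==i)[:,::-1]-seed).T)))
    cs,_=cv2.findContours((l==best).astype(np.uint8),cv2.RETR_EXTERNAL,cv2.CHAIN_APPROX_NONE)
    c=max(cs,key=cv2.contourArea)[:,0,:]
    w=onz(p,c,z)
    rc=cv2.minAreaRect((w*1000).astype(np.float32))
    return rc,np.array(cv2.boxPoints(rc)),c
E
python3 - <<'E'
from h import *
p=r.get_image("top")
for nm,s,z in [("med",(315,240),.045),("large",(215,340),.045),("small",(380,330),.045),("fence",(290,187),.03)]:
    for thr in (130,150,170):
        rc,b,c=seg(p,s,z,thr);print(nm,thr,np.round(rc[0],1),np.round(rc[1],1),round(rc[2],2),np.round(b).tolist())
for t in ["collar","driver","fork","cube","bin","post","lens"]:
    d=r.place_of(p,t)
    if d: print(t,np.round(onz(p,d[0]["pixel"],0.0),3))
im=p["img"][130:390,130:460,::-1];cv2.imwrite("pics/crop0.png",cv2.resize(im,None,fx=2.3,fy=2.3,interpolation=cv2.INTER_CUBIC))
E
```

```text
med 130 [494.3 -34.7] [ 90.6 130.8] 55.19 [[415.0, -35.0], [522.0, -109.0], [574.0, -35.0], [466.0, 40.0]]
med 150 [494.3 -34.8] [ 89.9 129.7] 55.25 [[415.0, -35.0], [522.0, -109.0], [573.0, -35.0], [467.0, 39.0]]
med 170 [494.3 -34.7] [ 88.8 128.5] 55.14 [[416.0, -34.0], [522.0, -108.0], [572.0, -35.0], [467.0, 38.0]]
large 130 [317.2 223.7] [133.3 191.5] 18.9 [[223.0, 293.0], [285.0, 111.0], [411.0, 155.0], [349.0, 336.0]]
large 150 [317.4 223.8] [131.9 190.5] 18.92 [[224.0, 293.0], [286.0, 112.0], [411.0, 155.0], [349.0, 335.0]]
large 170 [317.3 223.9] [130.7 189.8] 18.9 [[225.0, 292.0], [286.0, 113.0], [410.0, 155.0], [348.0, 335.0]]
small 130 [ 335.2 -149.4] [96.9 67.8] 32.57 [[276.0, -147.0], [313.0, -204.0], [394.0, -152.0], [358.0, -95.0]]
small 150 [ 335.5 -149.2] [96.2 66.4] 32.65 [[277.0, -147.0], [313.0, -203.0], [394.0, -151.0], [358.0, -95.0]]
small 170 [ 335.5 -149.2] [95.1 65.4] 32.68 [[278.0, -147.0], [313.0, -202.0], [393.0, -151.0], [358.0, -96.0]]
fence 130 [651.6 -19.9] [ 26.2 260.5] 6.5 [[624.0, 108.0], [653.0, -151.0], [679.0, -148.0], [650.0, 111.0]]
fence 150 [651.9 -19.2] [ 25.4 258.7] 6.59 [[624.0, 108.0], [654.0, -149.0], [679.0, -146.0], [650.0, 111.0]]
fence 170 [652.1 -19.2] [ 23.8 258.3] 6.51 [[626.0, 108.0], [655.0, -149.0], [679.0, -146.0], [649.0, 110.0]]
collar [[0.499 0.167]]
driver [[ 0.526 -0.261]]
fork [[0.614 0.189]]
cube [[0.671 0.202]]
bin [[ 0.691 -0.255]]
post [[0.718 0.075]]
lens [[ 0.728 -0.11 ]]
```

View pics/crop0.png

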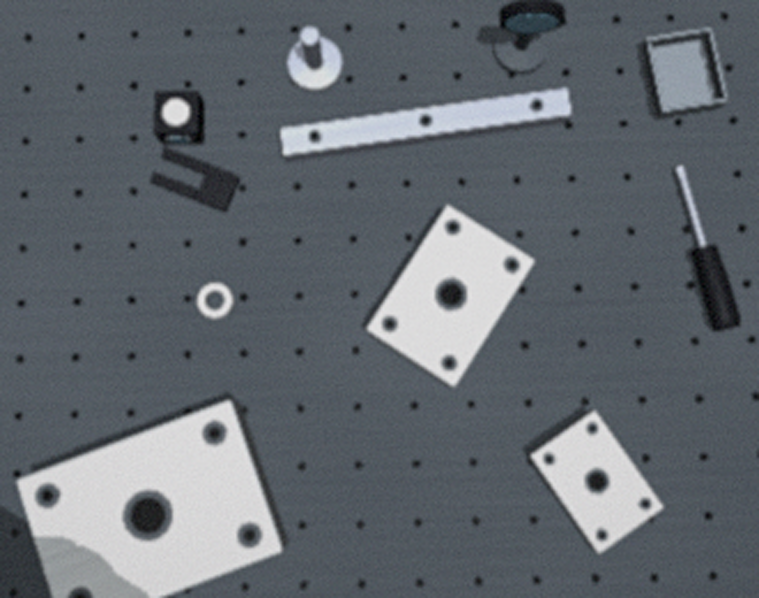

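The medium block measures 90 × 130 mm with its centre at about (494,-35) mm. The large one is 132 × 190 and the small one 96 × 66, so the medium one at (326,258) is the block, and the crop confirms it. It needs about 48.7° of clockwise turn.

The plan is to open the jaws and hold their axis parallel to the fence. The left fingertip pushes near corner A until the side meets both fingertips square, then both push it home.

Call:
send_rows(steps="0 0 0 0 0 -0.145 100;0 0 0 0 0 -0.145 100;0 0 0 0 0 -0.145 100;0 0 0 0 0 -0.144 100;-20 6 0 0 0 0 100;-36 11 0 0 0 0 100;-36 11 0 0 0 0 100;-36 11 0 0 0 0 100;-36 11 0 0 0 0 100;-36 11 0 0 0 0 100;-36 11 0 0 0 0 100;-36 11 0 0 0 0 100;-36 11 0 0 0 0 100;-36 11 0 0 0 0 100;-36 11 0 0 0 0 100;-36 11 0 0 0 0 100;-36 11 0 0 0 0 100;-20 6 0 0 0 0 100;0 0 0 0 0 0 100")

```text
clock: 3.3
tcp_pos: [0.5009, 0.1467, 0.2228]
eef_rot: [0.001, 0.668, 0.744, -0.0]
contact_force: [-0.4, 1.3, -0.1]
gripper_width: 0.0868
```

Call:
send_rows(steps="-15 -5 0 0 0 0 100;-35 -15 0 0 0 0 100;-35 -15 0 0 0 0 100;-35 -15 10 0 0 0 100;-35 -15 20 0 0 0 100;-35 -15 20 0 0 0 100;-35 -15 20 0 0 0 100;-21 -13 20 0 0 0 100;0 0 20 0 0 0 100;0 0 10 0 0 0 100;0 0 0 0 0 0 100;0 0 0 0 0 0 100")

```text
clock: 4.5
tcp_pos: [0.4207, -0.1053, 0.103]
eef_rot: [0.0, 0.665, 0.747, 0.0]
contact_force: [0.4, 0.3, 0.6]
gripper_width: 0.0873
```

```bash
python3 - <<'E'
from h import *
o=r.observe();print(np.round(o["tcp_pos"],4),np.round(o["joint_positions"],2))
p=r.get_image("top");cv2.imwrite("pics/top1.png",p["img"][:,:,::-1])
p=r.get_image("wrist");cv2.imwrite("pics/wrist1.png",p["img"][:,:,::-1])
print(r.observe()["clock"])
E
```

```text
[ 0.4207 -0.1053  0.103 ] [-0.02  0.24  0.19  2.21 -0.07  0.69  1.91]
4.6
```

View pics/top1.png

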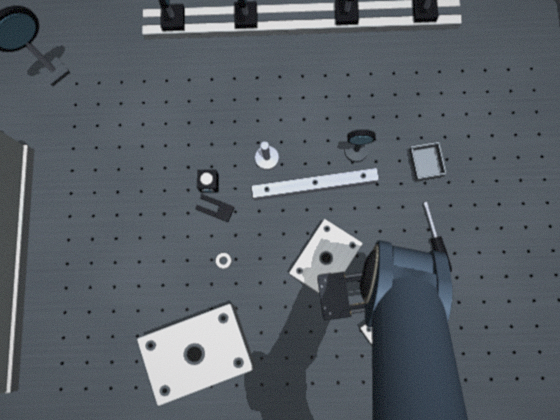

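View pics/wrist1.png

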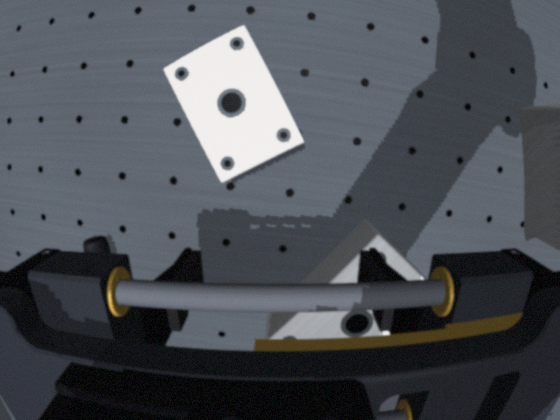

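```bash
cat >> h.py <<'E'
from scipy.spatial.transform import Rotation as R
def tool():
    o=r.observe();q=np.array(o["eef_rot"]);return np.array(o["tcp_pos"]),R.from_quat([q[1],q[2],q[3],q[0]]).as_matrix(),o
def wproj(p,X,t,Rm):
    M=np.array(p["mount"]);c=((np.atleast_2d(X)-t)@Rm-M[:3,3])@M[:3,:3]
    v=c*[1,-1,-1];rho=np.hypot(v[:,0],v[:,1]);a=np.arctan2(rho,v[:,2])
    return np.c_[p["cx"]+p["fx"]*a*v[:,0]/rho,p["cy"]+p["fy"]*a*v[:,1]/rho]
E
python3 - <<'E'
from h import *
t,Rm,o=tool();print(np.round(Rm,3))
p=r.get_image("wrist");print(p["fx"],p["cx"],p["cy"],np.round(p["mount"],3))
b=np.array([[415,-35,45],[522,-109,45],[574,-35,45],[467,40,45]])/1e3
print("corners",wproj(p,b,t,Rm).round())
f=t+np.array([[.0435,0,0],[-.0435,0,0],[.0435,0,-.07],[.0435,.0095,0],[.0435,-.0095,0]])@Rm.T
print(f.round(3),wproj(p,f,t,Rm).round())
pt=r.get_image("top");print(proj(pt,f).round())
im=p["img"][:,:,::-1].copy()
for x in wproj(p,b,t,Rm): cv2.circle(im,tuple(int(v) for v in x),4,(0,0,255),1)
for x in wproj(p,f,t,Rm): cv2.circle(im,tuple(int(v) for v in x),3,(0,255,0),1)
cv2.imwrite("pics/wrist2.png",im)
im=pt["img"][:,:,::-1].copy()
for x in proj(pt,f): cv2.circle(im,tuple(int(v) for v in x),2,(0,255,0),1)
cv2.imwrite("pics/top2.png",cv2.resize(im[200:360,230:430],None,fx=4,fy=4)[:600,:800])
E
```

```text
[[-0.115  0.993  0.002]
 [ 0.993  0.115  0.   ]
 [-0.     0.002 -1.   ]]
325.19226210127806 279.9925712201044 216.50401211738964 [[ 1.     0.     0.    -0.001]
 [ 0.    -0.962 -0.273 -0.074]
 [ 0.     0.273 -0.962 -0.162]
 [ 0.     0.     0.     1.   ]]
corners [[377. 234.]
 [263. 344.]
 [336. 390.]
 [443. 299.]]
[[ 0.416 -0.062  0.103]
 [ 0.426 -0.149  0.103]
 [ 0.416 -0.062  0.173]
 [ 0.425 -0.061  0.103]
 [ 0.407 -0.063  0.103]] [[359. 265.]
 [203. 265.]
 [399. 341.]
 [358. 280.]
 [361. 249.]]
[[344. 296.]
 [392. 289.]
 [348. 295.]
 [344. 291.]
 [345. 301.]]
```

View pics/wrist2.png

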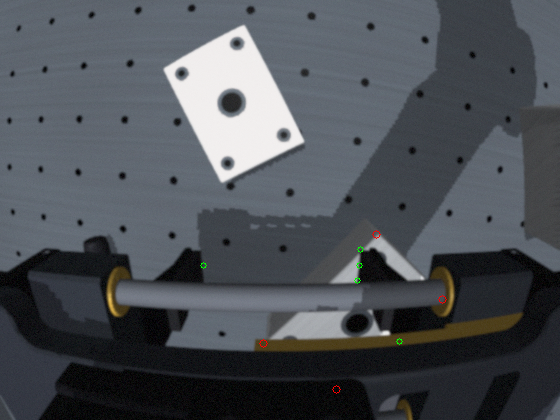

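View pics/top2.png

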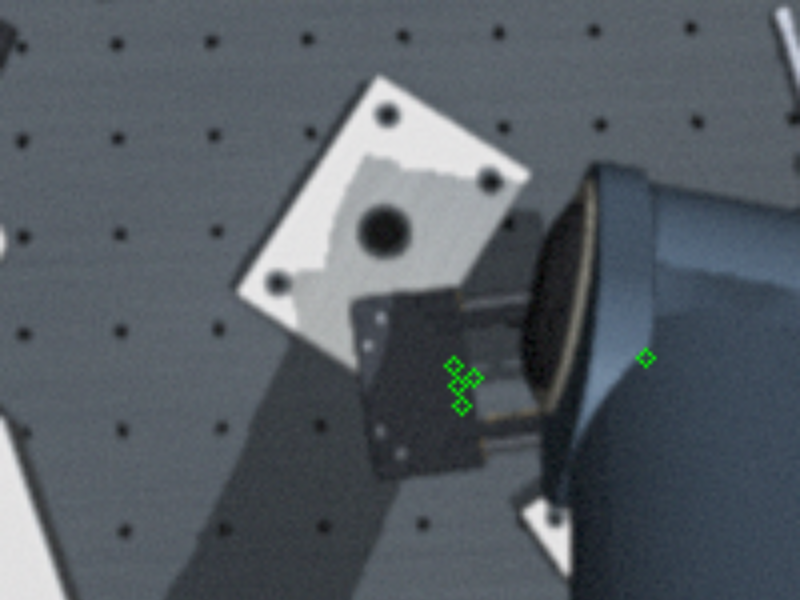

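The projections agree with the picture: the block's top corner A is at wrist pixel (378,233) and the left finger at (375,260). I shift 5 mm away from the block and go down beside it.

Call:
send_rows(steps="-5 -1 0 0 0 0 100;0 0 15 0 0 0 100;0 0 20 0 0 0 100;0 0 20 0 0 0 100;0 0 20 0 0 0 100;0 0 12 0 0 0 100;0 0 4 0 0 0 100;0 0 0 0 0 0 100")

```text
clock: 5.5
tcp_pos: [0.4195, -0.1115, 0.0114]
eef_rot: [-0.0, 0.666, 0.746, -0.0]
contact_force: [-0.5, 0.9, 0.7]
gripper_width: 0.087
```

```bash
python3 - <<'E'
from h import *
o=r.observe();print(np.round(o["tcp_pos"],4),np.round(o["joint_positions"],2))
p=r.get_image("side");cv2.imwrite("pics/side1.png",cv2.resize(p["img"][100:300,200:440,::-1],None,fx=3,fy=3))
p=r.get_image("wrist");cv2.imwrite("pics/wrist3.png",p["img"][:,:,::-1])
E
```

```text
[ 0.4195 -0.1115  0.0114] [ 0.04  0.42  0.15  2.27 -0.14  0.46  1.98]
```

View pics/side1.png

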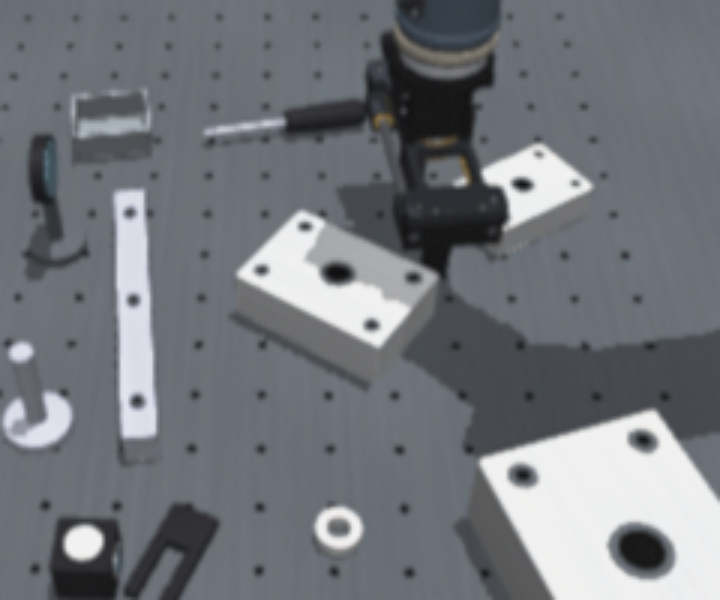

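View pics/wrist3.png

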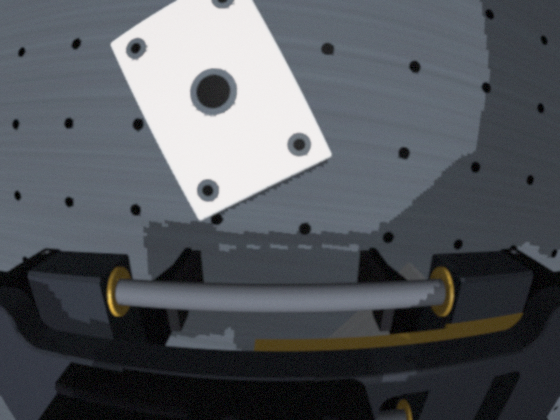

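The left finger is down beside side AB near corner A and clear of it, with no contact force. Now the first corner push.

Call:
send_rows(steps="2 2 0 0 0 0 100;3 3 0 0 0 0 100;3 3 0 0 0 0 100;3 3 0 0 0 0 100;3 2.5 0 0 0 0 100;3 2.5 0 0 0 0 100;3 2.5 0 0 0 0 100;3 2.5 0 0 0 0 100;0 0 0 0 0 0 100;0 0 0 0 0 0 100")

```text
clock: 6.6
tcp_pos: [0.4349, -0.0863, 0.0112]
eef_rot: [-0.002, 0.666, 0.746, -0.002]
contact_force: [-6.3, -3.1, 5.1]
gripper_width: 0.0871
```

```bash
cat >> h.py <<'E'
def fitblock(p,x0,save=None,mask_arm=None):
    """fit (x,y,th) of 90x130 top at z=.045: maximise bright inside / dark outside ring"""
    from scipy.optimize import minimize
    g=cv2.cvtColor(p["img"],cv2.COLOR_RGB2GRAY).astype(float)
    g=cv2.GaussianBlur(g,(3,3),0)
    def edge(th,x,y,hx,hy,n=40):
        s=np.linspace(-1,1,n)[1:-1];o=np.ones_like(s)
        P=np.r_[np.c_[hx*o,hy*s],np.c_[-hx*o,hy*s],np.c_[hx*s,hy*o],np.c_[hx*s,-hy*o]]
        c,s_=np.cos(th),np.sin(th)
        return np.c_[P[:,0]*c-P[:,1]*s_+x,P[:,0]*s_+P[:,1]*c+y,np.full(len(P),.045)]
    def samp(X):
        q=proj(p,X).astype(np.float32);return cv2.remap(g.astype(np.float32),q[:,0].reshape(1,-1),q[:,1].reshape(1,-1),cv2.INTER_LINEAR)[0]
    def cost(v):
        x,y,th=v[0]/1e3,v[1]/1e3,v[2]/100
        i=samp(edge(th,x,y,.0425,.0625));o=samp(edge(th,x,y,.0475,.0675))
        return -np.clip(i-o,-20,70).mean()
    best=None
    for dx in (-8,0,8):
        for dy in (-8,0,8):
            for dt in (-12,0,12):
                m=minimize(cost,[x0[0]*1e3+dx,x0[1]*1e3+dy,x0[2]*100+dt],method="Nelder-Mead",options=dict(initial_simplex=None,xatol=.05,fatol=.01))
                if best is None or m.fun<best.fun: best=m
    v=best.x;X=edge(v[2]/100,v[0]/1e3,v[1]/1e3,.045,.065)
    if save:
        im=p["img"][:,:,::-1].copy();im=cv2.resize(im,None,fx=3,fy=3,interpolation=cv2.INTER_CUBIC)
        for q in proj(p,X)[::3]*3+1: cv2.circle(im,tuple(int(a) for a in q),1,(0,0,255),-1)
        c=proj(p,[[v[0]/1e3,v[1]/1e3,.045]])[0]*3;a,b=int(c[0]-350),int(c[1]-300)
        cv2.imwrite(save,im[max(b,0):b+560,max(a,0):a+700])
    return np.array([v[0]/1e3,v[1]/1e3,v[2]/100]),best.fun
FX=np.array([.9935,.1138]);FY=np.array([-.1138,.9935]);FC=np.array([.6520,-.0195]);FA=np.deg2rad(6.53)
def rel(v):
    d=v[:2]-FC;return np.round([d@FX*1e3,d@FY*1e3,np.rad2deg(v[2]-FA)],1)
def report(x0,save):
    t,Rm,o=tool();p=r.get_image("top");v,f=fitblock(p,x0,save);print("block",v.round(4),"cost",round(f,1),"in fence mm,deg",rel(v))
    d=v[:2];tt=t[:2]-d;c,s=np.cos(v[2]),np.sin(v[2])
    print("tcp in fence",np.round([(t[:2]-FC)@FX*1e3,(t[:2]-FC)@FY*1e3],1),"z",t[2].round(4),"yaw-toolx",np.round(np.rad2deg(np.arctan2(Rm[1,0],Rm[0,0]))-90-np.rad2deg(FA),2))
    L=t[:2]+.051*Rm[:2,0]-d;print("left finger centre in block mm",np.round([(L@[c,s])*1e3,(L@[-s,c])*1e3],1),"F",np.round(o["contact_force"],1),"clock",o["clock"])
E
python3 - <<'E'
from h import *
report([.500,-.03,np.deg2rad(50)],"pics/fit1.png")
E
```

```text
block [ 0.5041 -0.0266  0.8236] cost -47.0 in fence mm,deg [-147.8    9.8   40.7]
tcp in fence [-223.3  -41.7] z 0.0112 yaw-toolx -0.0
left finger centre in block mm [-57.6  48.9] F [-6.3 -3.1  5.1] clock 6.6
```

View pics/fit1.png

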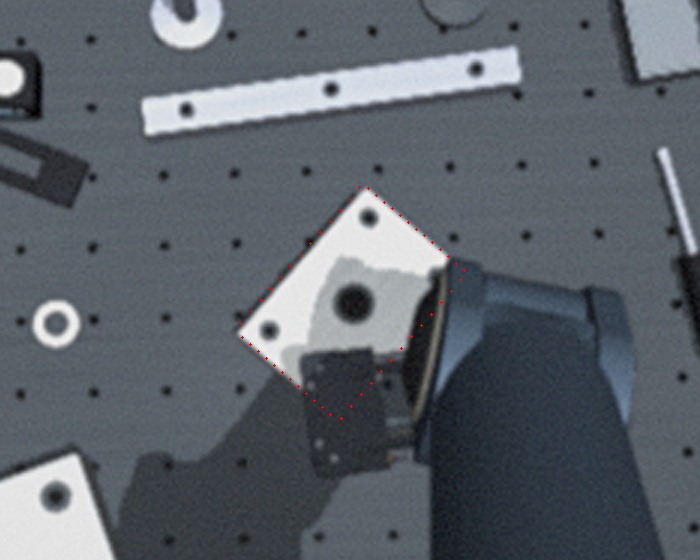

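The fit is good: the block has turned 8° with 40.7° left. The friction drag toward B reduces the lever arm, so I push more to the left.

Call:
send_rows(steps="3.7 1.2 0 0 0 0 100;3.7 1.2 0 0 0 0 100;3.7 1.3 0 0 0 0 100;3.7 1.4 0 0 0 0 100;3.6 1.5 0 0 0 0 100;3.6 1.7 0 0 0 0 100;3.5 1.8 0 0 0 0 100;0 0 0 0 0 0 100;0 0 0 0 0 0 100")

```text
clock: 7.55
tcp_pos: [0.4454, -0.0587, 0.0114]
eef_rot: [-0.0, 0.666, 0.746, 0.0]
contact_force: [-0.4, 0.5, -0.7]
gripper_width: 0.0872
```

```bash
python3 - <<'E'
from h import *
report([.512,-.015,np.deg2rad(30)],"pics/fit2.png")
E
```

```text
block [ 0.514  -0.0185  0.5475] cost -41.3 in fence mm,deg [-137.    16.7   24.8]
tcp in fence [-209.7  -15.5] z 0.0114 yaw-toolx 0.0
left finger centre in block mm [-58.1  47.7] F [-0.4  0.5 -0.7] clock 7.55
```

View pics/fit2.png

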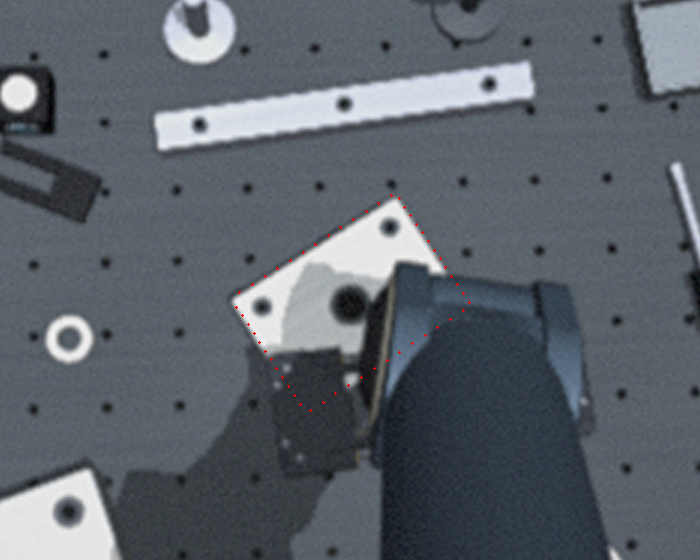

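Call:
send_rows(steps="2.8 2.0 0 0 0 0 100;2.8 2.2 0 0 0 0 100;2.8 2.4 0 0 0 0 100;2.6 2.6 0 0 0 0 100;2.5 2.7 0 0 0 0 100;2.4 2.8 0 0 0 0 100;2.3 2.9 0 0 0 0 100;2.2 3 0 0 0 0 100;0 0 0 0 0 0 100;0 0 0 0 0 0 100")

```text
clock: 8.6
tcp_pos: [0.4639, -0.0364, 0.0116]
eef_rot: [0.0, 0.666, 0.746, 0.001]
contact_force: [-2.5, 1.0, -0.9]
gripper_width: 0.0873
```

```bash
python3 - <<'E'
from h import *
report([.526,-.01,np.deg2rad(16)],"pics/fit3.png")
E
```

```text
block [ 0.5261 -0.012   0.2635] cost -34.5 in fence mm,deg [-124.2   21.7    8.6]
tcp in fence [-188.8    4.6] z 0.0116 yaw-toolx -0.03
left finger centre in block mm [-58.8  43.1] F [-2.5  1.  -0.9] clock 8.6
```

View pics/fit3.png

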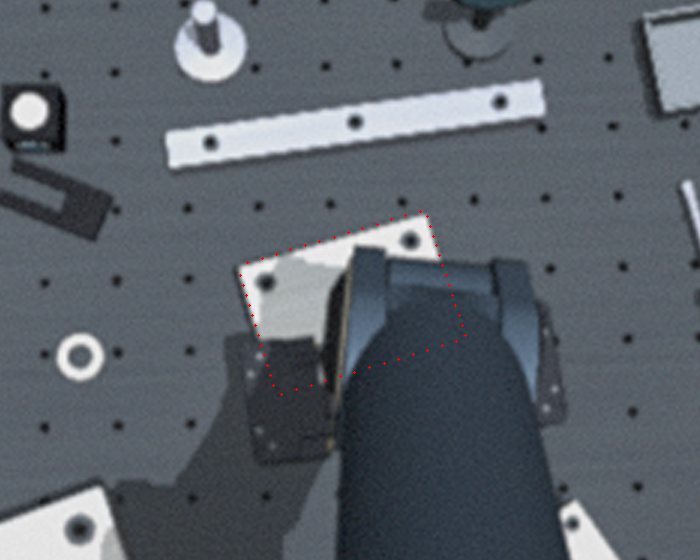

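8.6° left. I back off, shift left so the two fingertips straddle the block's middle, then push straight in until both touch.

Call:
send_rows(steps="0 -4 0 0 0 0 100;5 -2 0 0 0 0 100;6 0 0 0 0 0 100;0 3 0 0 0 0 100;0 3 0 0 0 0 100;0 3 0 0 0 0 100;0 3 0 0 0 0 100;0 3 0 0 0 0 100;0 3 0 0 0 0 100;0 3 0 0 0 0 100;0 3 0 0 0 0 100;0 2 0 0 0 0 100;0 0 0 0 0 0 100;0 0 0 0 0 0 100")

```text
clock: 10.05
tcp_pos: [0.4805, -0.0233, 0.011]
eef_rot: [-0.001, 0.666, 0.746, -0.001]
contact_force: [-3.1, 1.0, -0.6]
gripper_width: 0.0872
```

```bash
python3 - <<'E'
from h import *
report([.538,-.007,np.deg2rad(8)],"pics/fit4.png")
p=r.get_image("side");cv2.imwrite("pics/side4.png",cv2.resize(p["img"][100:300,200:440,::-1],None,fx=3,fy=3))
E
```

```text
block [ 0.6149 -0.0069  0.1401] cost -27.7 in fence mm,deg [-35.4  16.7   1.5]
tcp in fence [-170.9   15.7] z 0.011 yaw-toolx 0.01
left finger centre in block mm [-134.1   53.5] F [-3.1  1.  -0.6] clock 10.05
```

View pics/fit4.png

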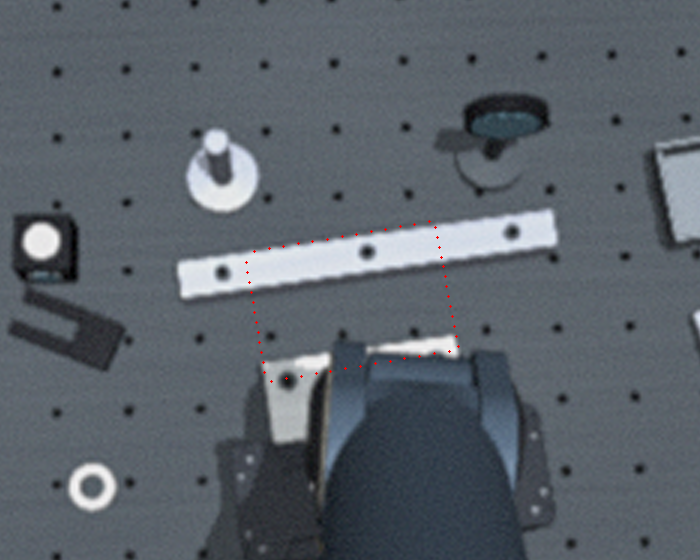

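View pics/side4.png

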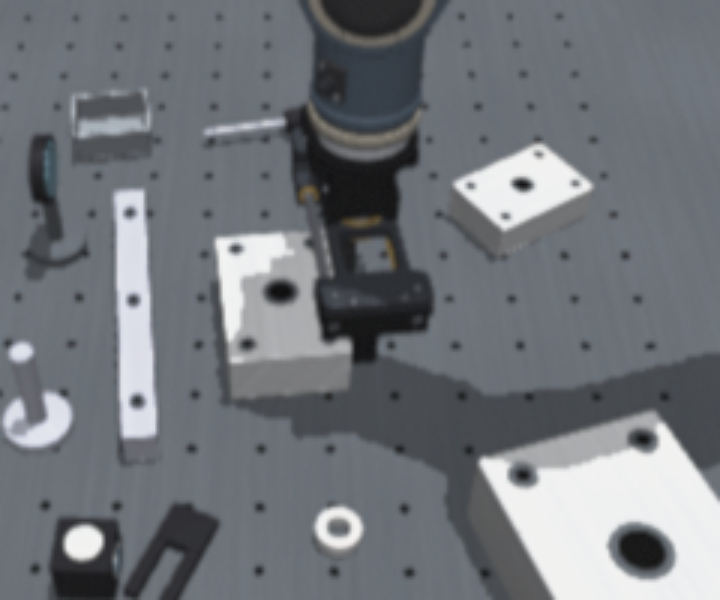

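The top fit latched onto the fence at crop (350,250), so I reject it. The picture itself shows the block's front edge from (263,362) to (457,337) and the fence edge from (180,298) to (557,245). They are parallel to within about 0.7°, and the gap is about 60 mm. Now I push straight with both fingertips for 48 mm, then check.

Call:
send_rows(steps="0 2 0 0 0 0 100;0 3 0 0 0 0 100;0 4 0 0 0 0 100;0 4 0 0 0 0 100;0 4 0 0 0 0 100;0 4 0 0 0 0 100;0 4 0 0 0 0 100;0 4 0 0 0 0 100;0 4 0 0 0 0 100;0 4 0 0 0 0 100;0 4 0 0 0 0 100;0 3 0 0 0 0 100;0 2 0 0 0 0 100;0 2 0 0 0 0 100;0 0 0 0 0 0 100;0 0 0 0 0 0 100")

```text
clock: 11.75
tcp_pos: [0.5297, -0.0183, 0.0115]
eef_rot: [0.0, 0.666, 0.746, 0.0]
contact_force: [-3.5, 0.3, -2.8]
gripper_width: 0.0871
```

```bash
python3 - <<'E'
from h import *
t,Rm,o=tool();print("tcp in fence",np.round([(t[:2]-FC)@FX*1e3,(t[:2]-FC)@FY*1e3],1),t.round(4),np.round(o["contact_force"],1))
p=r.get_image("side");cv2.imwrite("pics/side5.png",cv2.resize(p["img"][120:270,210:380,::-1],None,fx=4,fy=4,interpolation=cv2.INTER_CUBIC))
p=r.get_image("top");cv2.imwrite("pics/top5.png",cv2.resize(p["img"][130:280,220:410,::-1],None,fx=4,fy=4,interpolation=cv2.INTER_CUBIC))
E
```

```text
tcp in fence [-121.3   15.1] [ 0.5297 -0.0183  0.0115] [-3.5  0.3 -2.8]
```

View pics/side5.png

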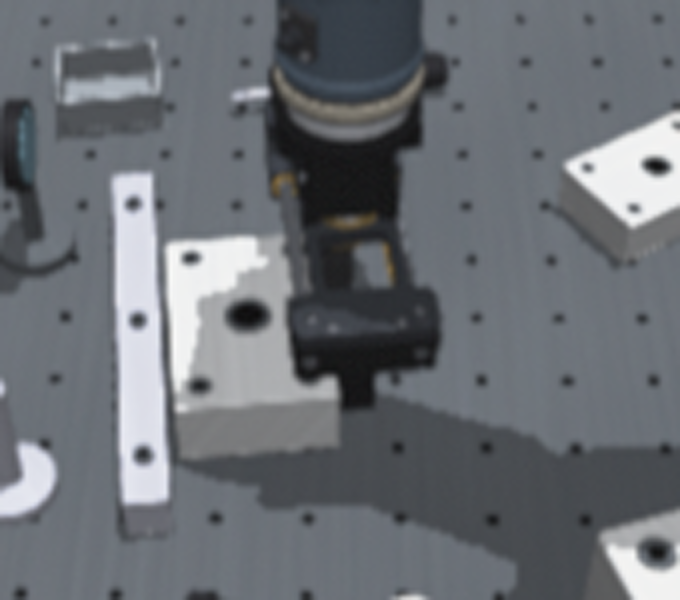

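View pics/top5.png

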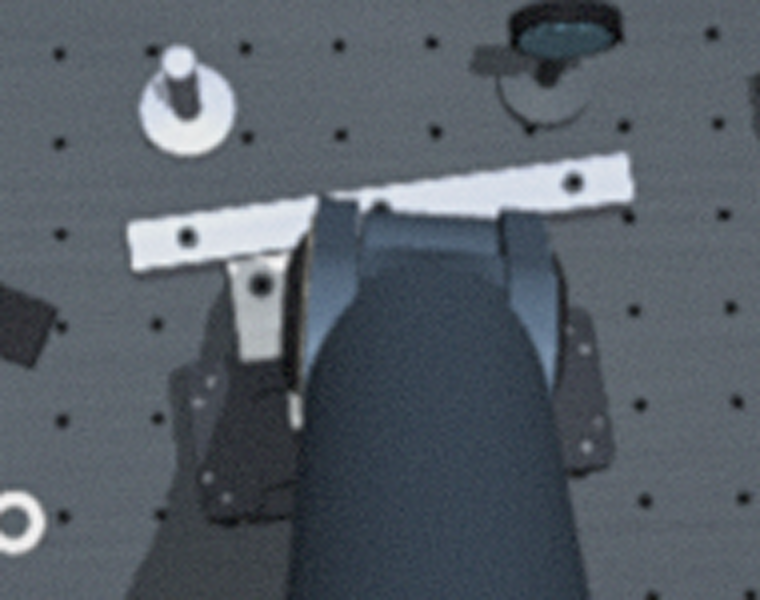

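The block is square with a gap of about 9 mm: in the side crop the fence edge is at x≈160 and the block edge at x≈170. I push slowly to contact.

Call:
send_rows(steps="0 1 0 0 0 0 100;0 1 0 0 0 0 100;0 1 0 0 0 0 100;0 1 0 0 0 0 100;0 1 0 0 0 0 100;0 1 0 0 0 0 100;0 1 0 0 0 0 100;0 1 0 0 0 0 100;0 1 0 0 0 0 100;0 0 0 0 0 0 100;0 0 0 0 0 0 100")

```text
clock: 12.95
tcp_pos: [0.5355, -0.0177, 0.0115]
eef_rot: [-0.002, 0.666, 0.746, -0.002]
contact_force: [-9.9, -1.0, 6.0]
gripper_width: 0.0868
```

Call:
send_rows(steps="0 1 0 0 0 0 100;0 1 0 0 0 0 100;0 1 0 0 0 0 100;0 0 0 0 0 0 100;0 0 0 0 0 0 100")

```text
clock: 13.45
tcp_pos: [0.5354, -0.0177, 0.0114]
eef_rot: [-0.005, 0.666, 0.746, -0.004]
contact_force: [-16.0, -0.3, 12.9]
gripper_width: 0.0868
```

```bash
python3 - <<'E'
from h import *
t,Rm,o=tool();print("tcp in fence",np.round([(t[:2]-FC)@FX*1e3,(t[:2]-FC)@FY*1e3],1),t.round(4),np.round(o["contact_force"],1))
p=r.get_image("side");cv2.imwrite("pics/side6.png",cv2.resize(p["img"][150:260,220:340,::-1],None,fx=5,fy=5,interpolation=cv2.INTER_CUBIC))
E
```

```text
tcp in fence [-115.7   15. ] [ 0.5354 -0.0177  0.0114] [-16.   -0.3  12.9]
```

View pics/side6.png

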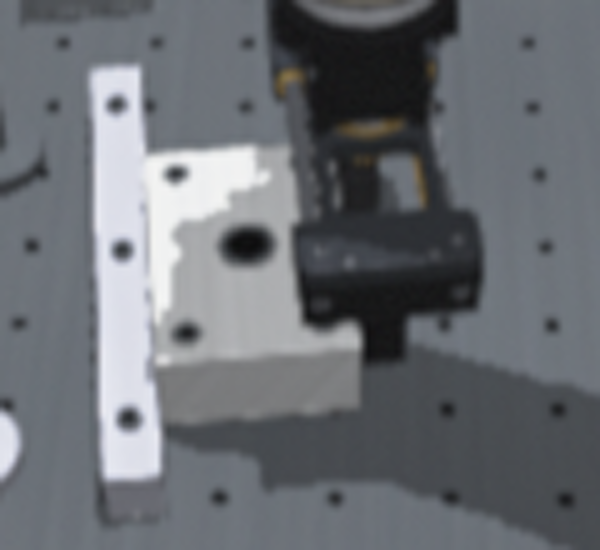

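The TCP stalls while the force rises to 16 N, so the block is up against the fence. I give one slightly firmer press, then back straight off and rise for a final look.

Call:
send_rows(steps="0 1 0 0 0 0 100;0 1 0 0 0 0 100;0 0 0 0 0 0 100;0 0 0 0 0 0 100;0 -2 0 0 0 0 100;0 -3 0 0 0 0 100;0 -5 0 0 0 0 100;0 -10 0 0 0 0 100;0 -10 0 0 0 0 100;0 -10 0 0 0 0 100;0 0 -15 0 0 0 100;0 0 -25 0 0 0 100;0 0 -30 0 0 0 100;0 0 -30 0 0 0 100;0 0 -30 0 0 0 100;0 0 -30 0 0 0 100;0 0 -15 0 0 0 100")

```text
clock: 15.2
tcp_pos: [0.5046, -0.0214, 0.1892]
eef_rot: [0.002, 0.666, 0.746, 0.002]
contact_force: [1.2, 1.5, -0.2]
gripper_width: 0.0869
```

Call:
send_rows(steps="15 0 0 0 0 0 100;35 0 0 0 0 0 100;35 0 0 0 0 0 100;35 0 0 0 0 0 100;35 0 0 0 0 0 100;35 0 0 0 0 0 100;35 0 0 0 0 0 100;35 0 0 0 0 0 100;15 0 0 0 0 0 100;0 0 0 0 0 0 100;0 0 0 0 0 0 100")

```text
clock: 16.3
tcp_pos: [0.4728, 0.2502, 0.1864]
eef_rot: [0.0, 0.666, 0.746, -0.0]
contact_force: [0.4, -1.1, -0.2]
gripper_width: 0.0869
```

```bash
python3 - <<'E'
from h import *
p=r.get_image("top");cv2.imwrite("pics/top7.png",cv2.resize(p["img"][130:280,190:440,::-1],None,fx=3,fy=3,interpolation=cv2.INTER_CUBIC))
cv2.imwrite("pics/top7full.png",p["img"][:,:,::-1])
q0=cv2.imread("pics/top0.png")
for t in ["block","fence","collar","driver","fork","cube","bin","post","lens"]:
    print(t,[(np.round(d["pixel"],1).tolist(),round(d["conf"],2)) for d in r.place_of(p,t)][:3])
p=r.get_image("side");cv2.imwrite("pics/side7.png",cv2.resize(p["img"][130:270,200:380,::-1],None,fx=4,fy=4,interpolation=cv2.INTER_CUBIC))
print(r.observe()["clock"])
E
```

```text
block [([390.9, 337.3], 0.92), ([200.5, 346.5], 0.84), ([312.7, 213.2], 0.67)]
fence [([314.6, 184.4], 0.63)]
collar [([224.7, 261.6], 0.73)]
driver [([437.3, 240.0], 0.68)]
fork [([214.5, 208.3], 0.57)]
cube [([313.3, 184.6], 0.19)]
bin [([424.6, 165.1], 0.86)]
post [([272.4, 159.5], 0.9)]
lens [([355.3, 151.0], 0.61)]
16.85
```

View pics/top7.png

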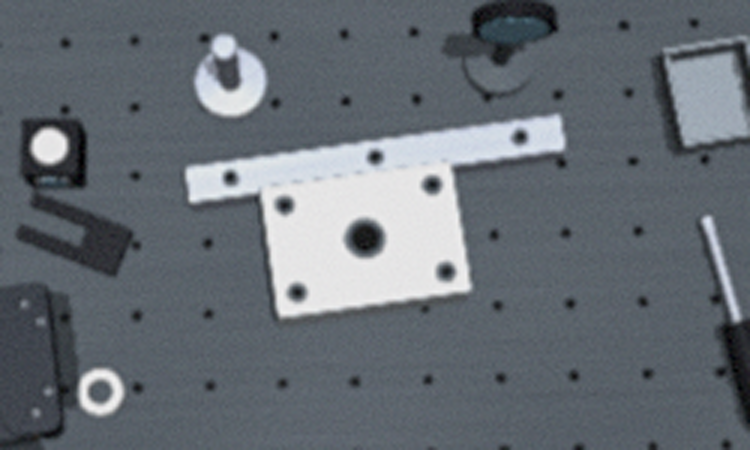

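View pics/side7.png

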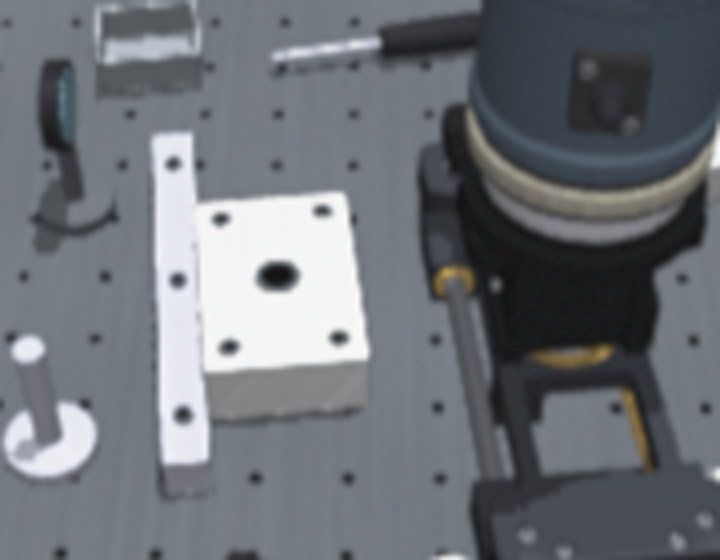

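```bash
python3 - <<'E'
from h import *
p=r.get_image("top");g=cv2.cvtColor(p["img"],cv2.COLOR_RGB2GRAY)
k=4;G=cv2.resize(g,None,fx=k,fy=k,interpolation=cv2.INTER_CUBIC).astype(float)
def cen(x,y,w):
    cx,cy=x,y
    for _ in range(4):
        a,b=int(cx*k+1.5-w*k),int(cy*k+1.5-w*k);P=G[b:b+2*w*k,a:a+2*w*k];W=np.clip(np.median(P)-25-P,0,None)
        yy,xx=np.mgrid[:P.shape[0],:P.shape[1]];cx=(a+(W*xx).sum()/W.sum()-1.5)/k;cy=(b+(W*yy).sum()/W.sum()-1.5)/k
    return cx,cy
c=lambda X,Y:(190+X/3,130+Y/3)
H=[cen(*c(*q),5) for q in [(285,205),(432,184),(297,292),(446,272)]];D=cen(*c(365,238),8)
B=[cen(*c(*q),4) for q in [(231,178),(375,157),(519,137)]]
h=onz(p,H,.045);d=onz(p,[D],.045)[0];b=onz(p,B,.0345)
print(h.round(4),d.round(4),b.round(4))
ang=lambda v:np.rad2deg(np.arctan2(v[1],v[0]))
print("fence ang",ang(b[0]-b[2]),"front",ang(h[0]-h[1]),"back",ang(h[2]-h[3]),"sides",ang(h[0]-h[2])+90,ang(h[1]-h[3])+90)
a=np.deg2rad(ang(b[0]-b[2])-90);fx=np.array([np.cos(a),np.sin(a)]);fy=np.array([-fx[1],fx[0]])
for q in (d,h.mean(0)): print("block in fence",(q-b[1])@fx*1e3,(q-b[1])@fy*1e3)
# bystanders: image difference to start
q0=cv2.imread("pics/top0.png").astype(int);q1=p["img"][:,:,::-1].astype(int)
df=(np.abs(q1-q0).max(2)>40).astype(np.uint8)*255;cv2.imwrite("pics/diff.png",df)
cv2.imwrite("pics/top8.png",p["img"][:,:,::-1])
E
```

```text
[[ 0.6173  0.0433]
 [ 0.6282 -0.0561]
 [ 0.5575  0.0365]
 [ 0.5686 -0.0628]] [ 0.593 -0.01 ] [[ 0.6399  0.0798]
 [ 0.6515 -0.0191]
 [ 0.6624 -0.1183]]
fence ang 96.47064181069119 front 96.27239639996118 back 96.37889014713329 sides 96.50448935758939 96.41504537390797
block in fence -57.05452257882297 15.651908057954515
block in fence -57.14887590557266 15.893363407757384
```

View pics/diff.png

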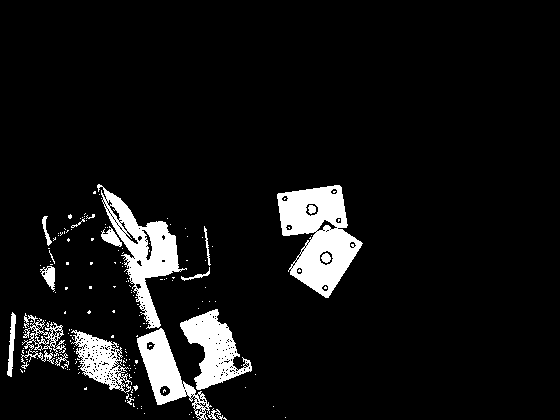

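The block is parallel to the fence within 0.2°. It sits at x ≈ -57.1 mm (ideal -57.5) and y ≈ +16 mm in the fence frame. The difference image shows that only the block and the arm have moved. I hand the job in.

```bash
python3 - <<'E'
from rig import r
print(r.observe()["contact_force"]);r.finish_job()
E
```

```text
[ 0.32153574  0.27734651 -0.76746713]
the job is handed in; nothing more can be done
```

The block now lies with a long side flat against the fence, and the job is handed in; `finish_job` reports no verdict.

**What I did:** Of the three look-alikes I took the one that measured 90 × 130 mm. I turned it about 48° with left-fingertip pushes near one corner, then squared it about 60 mm short of the fence. Both open fingertips pushed it straight home to a press of at least 16 N. After that I backed off, lifted and moved the arm clear.

**Last checks:**

| Check | Measured | Limit |
|---|---|---|
| Angle to fence | within about 0.2° | 2° |
| Block centre, fence x | -57.1 mm | -60.5 to -54.5 mm |
| Block centre, fence y | +16 mm | ±67 mm |

- **Bystanders:** the before/after top image shows no change except the block and the arm. That view held all the bystanders.
- **Clock:** about 17 s of the 67 s had passed at the last reading.

**What failed or disagreed:**
- **Bad fit:** one automatic block fit, made after squaring, latched onto the fence and was rejected. I judged squareness then from the edges in the picture (about 0.7°).
- **Cube:** in the last picture the network found the cube only in the wrong place, with low confidence (0.19). The picture and the difference image show the cube unmoved.
- **Contact point:** the tool stopped about 4 mm earlier than I predicted when the block met the fence. I put that down to finger thickness; the final images confirm the block is seated.

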